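# Sort the pale shell stones by size and cover the red dish

## Task

Pick the three pale shell stones out from among the black glass ones and lay each flat in the middle of its own dish: the largest in the red dish, the middle-sized in the green dish, the smallest in the blue dish. Only when all three are in, cover the red dish with the dark wooden lid, centred and level on its rim. Leave the black stones where they lie.

Things in the scene. Friction and masses are not known exactly. Their poses are not given: they have to be found in the camera images.
- shell_large_center (a point): Centre, half-way up, of the large pale cream shell baduk stone: loose, lens-shaped, 38 mm across and 13 mm thick, lying flat on the shelf (z up), its rim a short vertical band at mid-height; round, so its yaw means nothing.
- shell_middle_center (a point): Centre, half-way up, of the middle pale cream shell baduk stone: loose, lens-shaped, 26 mm across and 10 mm thick, lying flat on the shelf (z up), its rim a short vertical band at mid-height; round, so its yaw means nothing.
- shell_small_center (a point): Centre, half-way up, of the small pale cream shell baduk stone: loose, lens-shaped, 18 mm across and 8 mm thick, lying flat on the shelf (z up), its rim a short vertical band at mid-height; round, so its yaw means nothing.
- black_large_center (a point): Centre, half-way up, of the large black glass baduk stone: loose, lens-shaped, 38 mm across and 13 mm thick, lying flat on the shelf (z up), its rim a short vertical band at mid-height; round, so its yaw means nothing. To be left where it lies.
- black_middle_center (a point): Centre, half-way up, of the middle black glass baduk stone: loose, lens-shaped, 26 mm across and 10 mm thick, lying flat on the shelf (z up), its rim a short vertical band at mid-height; round, so its yaw means nothing. To be left where it lies.
- black_small_center (a point): Centre, half-way up, of the small black glass baduk stone: loose, lens-shaped, 18 mm across and 8 mm thick, lying flat on the shelf (z up), its rim a short vertical band at mid-height; round, so its yaw means nothing. To be left where it lies.
- red_dish_floor (a point): Middle of the inner floor of the red lacquered dish: fixed, round, open on top, 100 mm across outside at the rim, 24 mm high, wall 4 mm (inside about 88 mm across at the floor), flat floor 5 mm above the shelf. The point is on the upper side of the floor, z up.
- green_dish_floor (a point): Middle of the inner floor of the green glazed dish: fixed, round, open on top, 100 mm across outside at the rim, 24 mm high, wall 4 mm (inside about 88 mm across at the floor), flat floor 5 mm above the shelf. The point is on the upper side of the floor, z up.
- blue_dish_floor (a point): Middle of the inner floor of the blue glazed dish: fixed, round, open on top, 100 mm across outside at the rim, 24 mm high, wall 4 mm (inside about 88 mm across at the floor), flat floor 5 mm above the shelf. The point is on the upper side of the floor, z up.
- lid_knob (a point): Point on the axis of the knob of the loose dark wooden lid: a flat disc 120 mm across and 6 mm thick with a flat underside, and a pale upright round knob in its middle, 24 mm across, from 6 mm to 42 mm above the underside. The point lies 26 mm above the underside, z up. About 120 g.
Mind the look-alikes: they are no part of the job. Leave any pink look-alike of the part that bears lid_knob alone.

How it is judged:
On the way, in this order (a step that is already met when the one before it is completed fails the run):
1. all three pale shell stones lie in the middle of their own dishes (horizontal distance between shell_large_center and red_dish_floor below 0.015 m and z of shell_large_center in the frame of red_dish_floor below 0.0085 m and horizontal distance between shell_middle_center and green_dish_floor below 0.015 m and z of shell_middle_center in the frame of green_dish_floor below 0.007 m and horizontal distance between shell_small_center and blue_dish_floor below 0.015 m and z of shell_small_center in the frame of blue_dish_floor below 0.006 m), for 0.2 s.
2. then the lid lies level on the rim of the red dish (horizontal distance between lid_knob and red_dish_floor below 0.012 m and z of lid_knob in the frame of red_dish_floor between 0.042 and 0.048 m and angle between lid_knob's own z axis and vertical below 0.08 rad), for 0.2 s.
At the end, for the whole second after the job is handed in: Large pale stone flat on the floor of the red dish, middle one in the green, small one in the blue, each within 15 mm of the dish's middle; lid level (0.08 rad) on the red rim within 12 mm of its middle; black stones within 15 mm of their start; all at rest (all of step 1 and all of step 2 and not (distance of black_large_center from where it was at the start of the episode above 0.015 m) and not (distance of black_middle_center from where it was at the start of the episode above 0.015 m) and not (distance of black_small_center from where it was at the start of the episode above 0.015 m) and linear speed of each of shell_large, shell_middle, shell_small, lid below 0.01 m/s); the robot touches nothing.
It fails at once if a black stone is moved from its place (more than 15 mm) (distance of any of black_large_center, black_middle_center, black_small_center from where it was at the start of the episode above 0.015 m).
It also fails if it takes over 80 s, if anything falls off the work surface, if the arm or the gripper's body presses on something with over 40 N, if the wrist force passes 120 N, or if a joint passes its speed limit or range.

## Robot

A 6-joint arm with a two-finger parallel gripper is mounted at the origin on the work surface. World frame = base frame: x ahead of the robot, y to its left, z up, the work surface at z = 0. Lengths are in m, angles in rad, forces in N, time in s.
With the tool pointing down it reaches from about 0.25 to 0.775 m from the base axis. Payload 4 kg.
Tool frame: the origin (TCP) lies midway between the tips of the shut fingers; the grasp point (between the pads) lies 19 mm behind it; z points along the fingers, y is the line along which they close (so a half turn about z gives the same grasp; the last joint's range is limited). The gripper opens to 94 mm and grips with 3 to 60 N. Pads are 16 mm wide; open, the fingers measure 119 mm over their backs; the gripper's body (75 mm by 177 mm) begins 78 mm behind the grasp point.
Start: joints at [1.217, 0.087, 1.371, -0, 1.684, -0.103], TCP at [0.137, 0.533, 0.206] pointing down, gripper open.
Joint ranges: [-3.1, 3.1], [-0.76, 2.03], [0.27, 2.55], [-1.08, 4.22], [0.17, 2.65], [-2.57, 2.57]. Speed limits (rad/s): [2.79, 2.79, 3.14, 3.14, 3.14, 3.14].

## Interface

Orientations are given as [roll, pitch, yaw] about the fixed x, y, z axes, in that order (R = Rz(yaw) Ry(pitch) Rx(roll)).
In Python, from bench import get_obs, snapshot, close_job gives the robot as it stands. The module is installed in compiled form; this text tells all that it offers.
- The arm moves only by the tool drive_tool, never from a script. Its argument "commands" is a list of rows, each a list of 6 numbers: the shift along the tool's x, y, z in units of 0.04 m (1.0 is 0.04 m), then the turn, a rotation vector about the tool's x, y, z in units of 0.1 rad (1.0 is 0.1 rad). In form: [[dx, dy, dz, wx, wy, wz], ...]. A call has 1 to 20 rows; each row shifts and turns the commanded pose from where the row before left it, along the tool's axes as they then stand; what a row does not reach is not made up. A row lasts 1/8 s, in which the tool goes at most 62.5 mm and 10.7 degrees, less where a joint would pass 70% of its speed; a pose out of reach is approached as far as the arm can. A call with a number of a shift or a turn outside -1 to 1 is refused whole. A call with a gripper value outside its range is refused whole. "gripper" is the closure, from 0 (fully open) to 1 (shut), set as the call begins (left out, the last holds). The fingers move at their own pace and stop on an object; the grip force is fixed at half the most. Time passes only in rows, so rows that do not move let the fingers close. It gives the time, the measured TCP pose, the force, the opening and the grip force at its end, in the units of the state.
- get_obs(): the state, without advancing time (a new reading comes with each control period).
- snapshot(name): name is "scene" or "top"; returns a dict with "image" (480x640x3 uint8, blue, green, red), "range_z" (480x640 float32, m along the optical axis (not along the pixel's ray), 0 where there is no reading), "fx", "fy", "cx", "cy" (pixels), "rvec" (rotation vector, rad) and "tvec" (3), from world to camera coordinates, as OpenCV has them. Camera axes: x right, y down, z forward; pixel columns grow to the right and rows downward; lengths in m; the calibration is good to about 2 mm. A picture is of the moment at which its call begins.
- close_job(): hands the job in; it is judged then, once.
The state is a dict: "time": time; "joint_positions": joint angles; "qvel": joint speeds; "joint_torque": joint torques, N m; "tool_pos": TCP position; "ee_rot": TCP orientation; "wrist_force": force on the tool from outside, world axes, zero at the start; "wrist_torque": the same for the moment, N m; "width": finger opening in m; "finger_force": force on a finger pad.
Only numpy, scipy, OpenCV 4.12 (cv2) and the standard library are available. Lean on these libraries where they do the work, as an engineer would, in place of code of your own. Each camera call takes 0.05 s, during which the arm holds its last target. There are 200 camera calls.

## Working session

There is one attempt and no reset: what is moved stays moved. The work goes in short steps, Python scripts to look and compute and a tool call to move; the robot and the scene stay as the last step left them, time stands still between calls to the robot, and variables do not carry over. Pictures are saved under pics/ and viewed, at most 14 in all, crops included, and the job is handed in when it is done.

Besides the shell and the picture viewer there is one more tool, called by a JSON object that holds its "name" and its "arguments". drive_tool: Moves the arm, as the interface text tells. Its arguments: {"type":"object","properties":{"commands":{"type":"array"},"gripper":{"type":"number"}},"required":["commands"]}

```bash
mkdir -p pics
python3 - <<'E'
from bench import *
import cv2,pickle
for n in("top","scene"):
    s=snapshot(n); cv2.imwrite(f"pics/{n}0.png",s["image"]); pickle.dump(s,open(f"{n}0.pkl","wb")); print(n,s["fx"],s["cx"],s["cy"],s["rvec"],s["tvec"])
o=get_obs();print({k:o[k] for k in("time","tool_pos","ee_rot","width","wrist_force")})
E
```

```text
top 516.1933531065482 330.10480832705383 237.76069327503834 [ 2.14516871 -2.12092428  0.17043926] [0.07932146 0.49330059 1.09239738]
scene 592.0705512581862 315.10540114120994 240.07538799880214 [ 2.23304688  0.6157793  -0.25711146] [-0.47847296 -0.08528143  1.36342947]
{'time': 0.1, 'tool_pos': array([0.13632307, 0.53234401, 0.20438758]), 'ee_rot': array([-3.13958683e+00, -2.36524377e-04,  2.89077823e+00]), 'width': 0.09412778836953893, 'wrist_force': array([-0.07999563,  0.49499832,  0.11728734])}
```

View pics/top0.png

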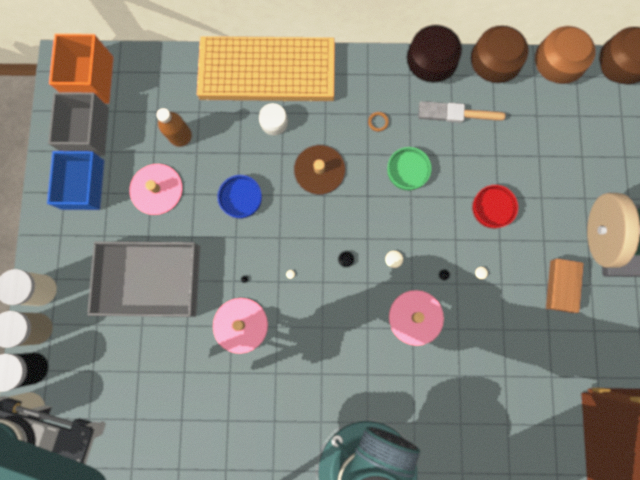

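View pics/scene0.png

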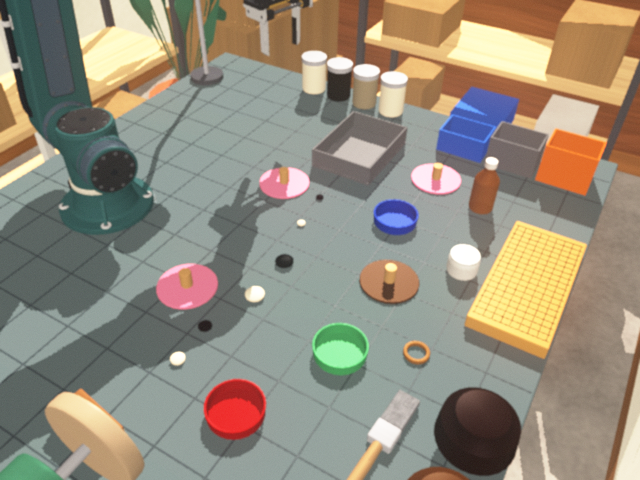

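The top view shows these candidates:
- **Pale stones:** about (394,259) large, (481,272) middle and (291,274) small.
- **Black stones:** (346,258), (444,274) and (245,279).
- **Dishes:** red (495,206), green (410,168) and blue (240,196).
- **Lids:** brown (319,169), plus pink look-alikes at (156,189), (240,325) and (417,317). The brown one with the pale knob fits the description.

Next I'll measure these and confirm them in a crop.

```bash
cat > h.py <<'E'
import cv2,numpy as np,pickle
def plane(s,uv,z):
    R=cv2.Rodrigues(s["rvec"])[0]; c=-R.T@s["tvec"]
    uv=np.asarray(uv,float).reshape(-1,2)
    d=np.c_[(uv[:,0]-s["cx"])/s["fx"],(uv[:,1]-s["cy"])/s["fy"],np.ones(len(uv))]@R
    return (c+d*((z-c[2])/d[:,2])[:,None])[:,:2]
def proj(s,p):
    K=np.array([[s["fx"],0,s["cx"]],[0,s["fy"],s["cy"]],[0,0,1]])
    return cv2.projectPoints(np.array([p],float),s["rvec"],s["tvec"],K,None)[0].ravel()
def blob(s,kind,near,rad=40):
    hsv=cv2.cvtColor(s["image"],cv2.COLOR_BGR2HSV).astype(int);h,S,V=hsv[...,0],hsv[...,1],hsv[...,2]
    m={"pale":(V>165)&(S<90),"black":V<50,"red":((h<6)|(h>174))&(S>170)&(V>70),"green":(h>50)&(h<80)&(S>120),
       "blue":(h>108)&(h<128)&(S>150),"brown":(h<16)&(S>110)&(V<150),"knob":(h>12)&(h<25)&(S>80)&(V>150)}[kind].astype(np.uint8)
    k=np.zeros_like(m);cv2.circle(k,tuple(int(a) for a in near),rad,1,-1);m*=k
    cs,_=cv2.findContours(m,cv2.RETR_EXTERNAL,cv2.CHAIN_APPROX_NONE)
    return max(cs,key=cv2.contourArea)
def circ(s,c,z):
    p=plane(s,c,z); (x,y),r=cv2.minEnclosingCircle(p.astype(np.float32)*1000)
    m=cv2.moments(c); q=plane(s,[[m["m10"]/m["m00"],m["m01"]/m["m00"]]],z)[0] if m["m00"] else p.mean(0)
    return np.round([x/1000,y/1000,2*r/1000,*q],4)
T={"shell_l":("pale",.0065,(394,259),(255,294),14),"shell_m":("pale",.005,(481,272),(178,359),14),"shell_s":("pale",.004,(291,274),(301,223),12),
"black_l":("black",.0065,(346,258),(285,261),14),"black_m":("black",.005,(444,274),(205,325),12),"black_s":("black",.004,(245,279),(319,197),10),
"red":("red",.024,(495,206),(235,408),45),"green":("green",.024,(410,168),(340,348),45),"blue":("blue",.024,(240,196),(396,216),40),
"lid":("brown",.006,(319,169),(390,281),36),"knob":("knob",.042,(319,166),(391,272),18)}
E
python3 - <<'E'
from h import *
t,s=[pickle.load(open(n+"0.pkl","rb")) for n in("top","scene")]
for n,(k,z,a,b,r) in T.items():
    for S,c in((t,a),(s,b)):
        try: print(n,circ(S,blob(S,k,c,r),z))
        except Exception as e: print(n,e)
def cr(S,x,y,w,h,f): return cv2.resize(S["image"][y:y+h,x:x+w],None,fx=f,fy=f,interpolation=cv2.INTER_CUBIC)
cv2.imwrite("pics/c0.png",np.vstack([cr(t,225,135,320,160,2.5),cr(s,130,180,320,80,2.5)]))
E
```

```text
shell_l [ 0.4515 -0.0569  0.0424  0.4522 -0.0567]
shell_l [ 0.4548 -0.0561  0.0544  0.4549 -0.0608]
shell_m [ 0.4232 -0.2525  0.0309  0.4237 -0.2528]
shell_m [ 0.4269 -0.2573  0.0307  0.4271 -0.2572]
shell_s [0.4151 0.1752 0.0235 0.4151 0.1754]
shell_s [0.4182 0.1709 0.0283 0.4183 0.1712]
black_l [0.4513 0.0488 0.0324 0.4513 0.048 ]
black_l [0.4543 0.0438 0.0331 0.4544 0.0369]
black_m [ 0.4183 -0.1703  0.0216  0.4181 -0.1702]
black_m [ 0.4217 -0.1748  0.0237  0.4217 -0.1749]
black_s [0.4039 0.2758 0.0115 0.4032 0.2761]
black_s max() iterable argument is empty
red [ 0.5712 -0.2845  0.1001  0.571  -0.2846]
red [ 0.5805 -0.2946  0.1069  0.581  -0.2965]
green [ 0.6584 -0.092   0.0969  0.6568 -0.093 ]
green [ 0.6658 -0.1051  0.1086  0.6636 -0.0958]
blue [0.5882 0.2909 0.0984 0.5882 0.2908]
blue [0.5933 0.2731 0.1159 0.5876 0.27  ]
lid [0.6593 0.1122 0.1151 0.6587 0.1121]
lid [0.6738 0.0789 0.0494 0.6743 0.0787]
knob [0.6553 0.1118 0.0338 0.6569 0.1137]
knob [0.6676 0.0928 0.0596 0.6683 0.093 ]
```

View pics/c0.png

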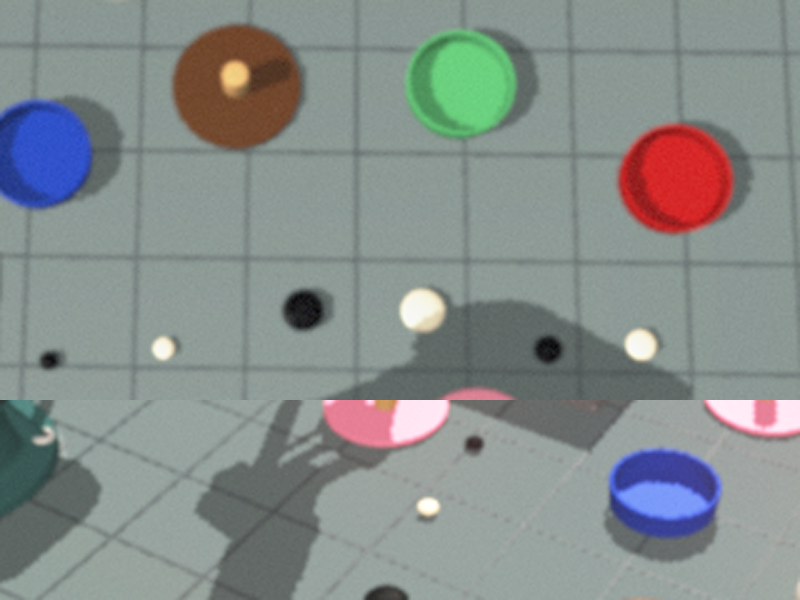

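The crop confirms three cream stones lying in a row with three black ones, and the brown lid with its pale knob. I'll align the yaw to π, so tool x is −X, y is +Y and z is −Z, and go to the small stone first.

{"name": "drive_tool", "arguments": {"commands": [[0,0,0,0,0,-0.836],[0,0,0,0,0,-0.836],[0,0,0,0,0,-0.836],[-0.7,-0.9,0.24,0,0,0],[-0.7,-0.9,0.24,0,0,0],[-0.7,-0.9,0.24,0,0,0],[-0.7,-0.9,0.24,0,0,0],[-0.7,-0.9,0.24,0,0,0],[-0.7,-0.9,0.24,0,0,0],[-0.7,-0.9,0.24,0,0,0],[-0.7,-0.9,0.24,0,0,0],[-0.7,-0.9,0.24,0,0,0],[-0.7,-0.9,0.24,0,0,0],[0,0,0,0,0,0],[0,0,0,0,0,0]], "gripper": 0.5}}

```text
time: 1.98
tool_pos: [0.416, 0.1731, 0.1092]
ee_rot: [3.141, -0.001, 3.141]
wrist_force: [0.1, 0.1, 0.1]
width: 0.0469
finger_force: 0.0
```

{"name": "drive_tool", "arguments": {"commands": [[0,0,0.7,0,0,0],[0,0,0.7,0,0,0],[0,0,0.6,0,0,0],[0,0,0.4,0,0,0],[0,0,0.22,0,0,0],[0,0,0,0,0,0]]}}

```text
time: 2.72
tool_pos: [0.4163, 0.1732, 0.0046]
ee_rot: [3.142, -0.0, -3.141]
wrist_force: [-0.3, 0.6, 0.1]
width: 0.047
finger_force: 0.0
```

Run:
```python
from bench import *
from h import *
s=snapshot("scene"); x,y=proj(s,[.4167,.1731,.01]).astype(int); print(x,y,get_obs()["tool_pos"])
cv2.imwrite("pics/g1.png",cv2.resize(s["image"][y-60:y+60,x-80:x+80],None,fx=5,fy=5,interpolation=cv2.INTER_CUBIC))
```

```text
300 219 [0.41681545 0.1731689  0.00517283]
```

View pics/g1.png

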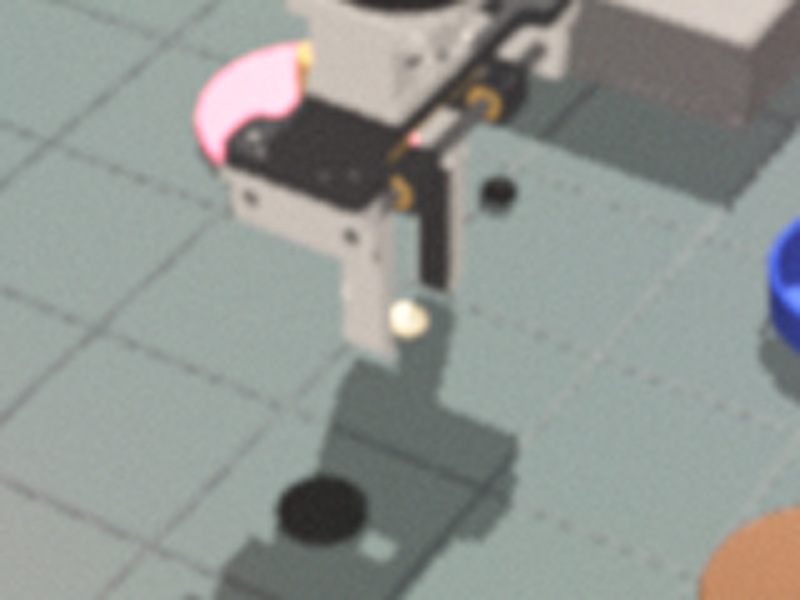

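The stone at about (407,318) in the crop lies between the fingers, whose tips are at (370,355) and (440,290). I'll lower slightly and close.

{"name": "drive_tool", "arguments": {"commands": [[0,0,0.05,0,0,0],[0,0,0,0,0,0],[0,0,0,0,0,0],[0,0,0,0,0,0],[0,0,0,0,0,0],[0,0,-0.2,0,0,0],[0,0,-0.6,0,0,0],[0,0,-0.7,0,0,0],[0,0,-0.7,0,0,0]], "gripper": 1}}

```text
time: 3.9
tool_pos: [0.4164, 0.1728, 0.0919]
ee_rot: [3.142, 0.0, -3.142]
wrist_force: [0.9, -0.3, 0.4]
width: 0.0155
finger_force: 30.0
```

{"name": "drive_tool", "arguments": {"commands": [[-0.87,0.58,0,0,0,0],[-0.87,0.58,0,0,0,0],[-0.87,0.58,0,0,0,0],[-0.87,0.58,0,0,0,0],[-0.86,0.57,0,0,0,0],[0,0,0.5,0,0,0],[0,0,0,0,0,0],[0,0,0,0,0,0]]}}

```text
time: 4.9
tool_pos: [0.5891, 0.2878, 0.0706]
ee_rot: [-3.141, -0.001, 3.141]
wrist_force: [0.2, 0.6, 0.7]
width: 0.0154
finger_force: 30.0
```

Run:
```python
from bench import *
from h import *
o=get_obs();p=o["tool_pos"]; print(p,o["width"])
s=snapshot("scene"); x,y=proj(s,[.59,.2885,.04]).astype(int)
cv2.imwrite("pics/g2.png",cv2.resize(s["image"][y-60:y+60,x-80:x+80],None,fx=5,fy=5,interpolation=cv2.INTER_CUBIC))
```

```text
[0.58909271 0.28779345 0.0706149 ] 0.015438096426676703
```

View pics/g2.png

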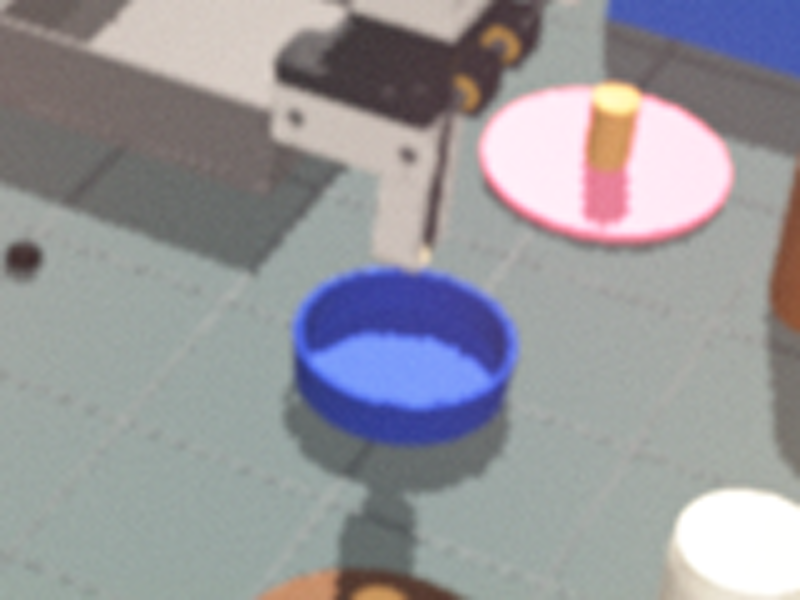

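The stone is held at the fingertips above the blue dish, so I'll lower and release.

{"name": "drive_tool", "arguments": {"commands": [[0,0,0.5,0,0,0],[0,0,0.5,0,0,0],[0,0,0.3,0,0,0],[0,0,0.15,0,0,0],[0,0,0.1,0,0,0],[0,0,0,0,0,0],[0,0,0,0,0,0]]}}

```text
time: 5.82
tool_pos: [0.5906, 0.2886, 0.0094]
ee_rot: [3.141, 0.001, -3.142]
wrist_force: [-0.2, -0.3, 0.1]
width: 0.0152
finger_force: 30.0
```

{"name": "drive_tool", "arguments": {"commands": [[0,0,0,0,0,0],[0,0,0,0,0,0],[0,0,0,0,0,0],[0,0,-0.4,0,0,0],[0,0,-0.7,0,0,0],[0,0,-0.8,0,0,0],[0,0,-0.6,0,0,0]], "gripper": 0.6}}

```text
time: 6.7
tool_pos: [0.5909, 0.2887, 0.112]
ee_rot: [3.14, 0.003, 3.142]
wrist_force: [-0.3, 0.7, -0.2]
width: 0.0375
finger_force: 0.0
```

{"name": "drive_tool", "arguments": {"commands": [[0.38,-0.96,0,0,0,0],[0.38,-0.96,0,0,0,0],[0.38,-0.96,0,0,0,0],[0.38,-0.97,0,0,0,0],[0.38,-0.97,0,0,0,0],[0.38,-0.97,0,0,0,0],[0.38,-0.97,0,0,0,0],[0.38,-0.96,0,0,0,0],[0.39,-0.96,0,0,0,0],[0,0,0.5,0,0,0],[0,0,0,0,0,0],[0,0,0,0,0,0]], "gripper": 0.35}}

```text
time: 8.2
tool_pos: [0.4535, -0.0586, 0.0898]
ee_rot: [-3.141, 0.002, -3.141]
wrist_force: [-0.2, -0.7, 0.5]
width: 0.061
finger_force: 0.0
```

Run:
```python
from bench import *
from h import *
t=snapshot("top");s=snapshot("scene")
ims=[]
for S in(t,s):
    x,y=proj(S,[.59,.2885,.015]).astype(int); ims.append(cv2.resize(S["image"][y-30:y+30,x-40:x+40],(400,300),interpolation=cv2.INTER_CUBIC))
    c=blob(S,"pale",(x,y),14);print(circ(S,c,.009),cv2.contourArea(c))
x,y=proj(s,[.4535,-.059,.02]).astype(int);ims+=[cv2.resize(s["image"][y-60:y+60,x-80:x+80],(800,300*2))[300:]]
cv2.imwrite("pics/g3.png",np.vstack([np.hstack(ims[:2]),ims[2]]))
```

```text
[0.5892 0.29   0.0221 0.5898 0.2904] 53.5
[0.593  0.2854 0.0264 0.5923 0.2859] 47.0
```

View pics/g3.png

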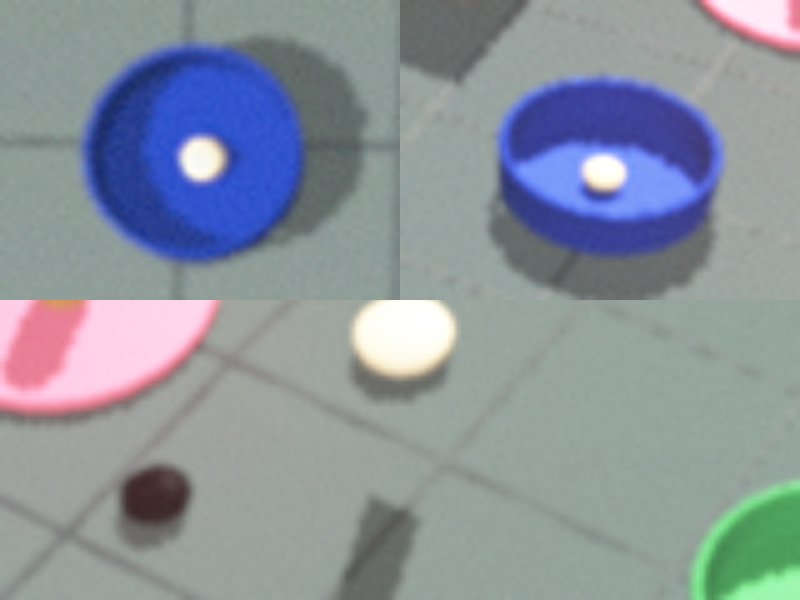

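The small stone lies flat in the middle of the blue dish. Next is the large one.

{"name": "drive_tool", "arguments": {"commands": [[0,0,0.7,0,0,0],[0,0,0.6,0,0,0],[0,0,0.5,0,0,0],[0,0,0.23,0,0,0],[0,0,0.1,0,0,0],[0,0,0,0,0,0],[0,0,0,0,0,0]]}}

```text
time: 9.18
tool_pos: [0.4536, -0.0589, 0.0043]
ee_rot: [-3.141, 0.002, -3.142]
wrist_force: [-0.2, -0.2, -0.7]
width: 0.0614
finger_force: 0.0
```

{"name": "drive_tool", "arguments": {"commands": [[0,0,0,0,0,0],[0,0,0,0,0,0],[0,0,0,0,0,0],[0,0,0,0,0,0],[0,0,0,0,0,0],[0,0,-0.2,0,0,0],[0,0,-0.5,0,0,0],[0,0,-0.6,0,0,0],[0,0,-0.7,0,0,0],[0,0,0,0,0,0]], "gripper": 1}}

```text
time: 10.42
tool_pos: [0.4549, -0.0592, 0.0861]
ee_rot: [-3.14, 0.006, -3.142]
wrist_force: [-1.0, 0.2, -0.8]
width: 0.0361
finger_force: 30.0
```

{"name": "drive_tool", "arguments": {"commands": [[-0.5,-0.95,0,0,0,0],[-0.5,-0.95,0,0,0,0],[-0.5,-0.95,0,0,0,0],[-0.5,-0.95,0,0,0,0],[-0.5,-0.95,0,0,0,0],[-0.49,-0.95,0,0,0,0],[0,0,0.4,0,0,0],[0,0,0,0,0,0],[0,0,0,0,0,0]]}}

```text
time: 11.55
tool_pos: [0.5718, -0.2853, 0.0666]
ee_rot: [3.14, -0.002, -3.141]
wrist_force: [0.8, -0.4, -0.7]
width: 0.0365
finger_force: 30.0
```

Run:
```python
from bench import *
from h import *
o=get_obs();p=o["tool_pos"]; print(p,o["ee_rot"],o["width"])
s=snapshot("scene"); x,y=proj(s,[.573,-.287,.04]).astype(int)
c=blob(s,"pale",proj(s,[*p[:2],p[2]+.0025]),25);print(circ(s,c,p[2]+.0025))
cv2.imwrite("pics/g4.png",cv2.resize(s["image"][y-60:y+60,x-80:x+80],None,fx=5,fy=5,interpolation=cv2.INTER_CUBIC))
```

```text
[ 0.57178354 -0.28530447  0.06664803] [ 3.14022383e+00 -1.56191770e-03 -3.14054185e+00] 0.03649273842728407
[ 0.5659 -0.2945  0.0561  0.568  -0.294 ]
```

View pics/g4.png

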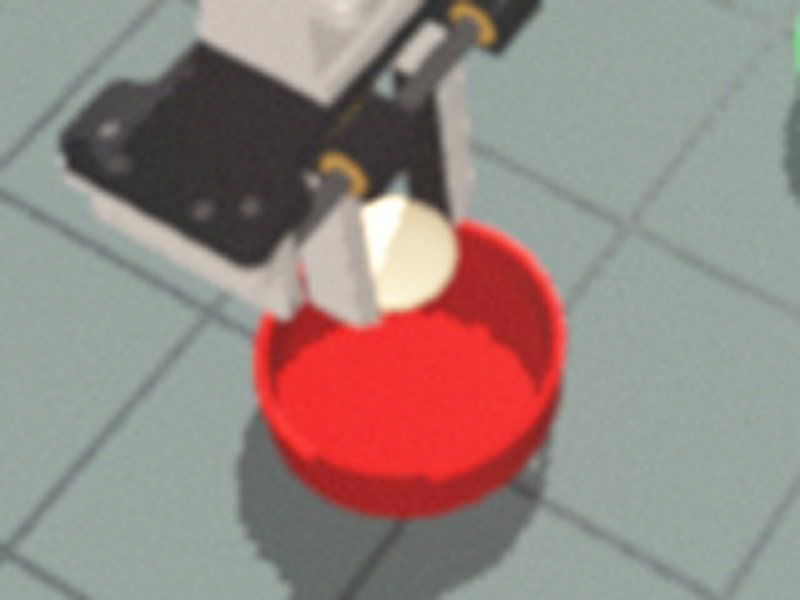

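The large stone is held but has tilted between the pads, with its front edge down. I'll lower it gently, letting the floor turn it flat while I watch the force.

{"name": "drive_tool", "arguments": {"commands": [[0,0,0.5,0,0,0],[0,0,0.4,0,0,0],[0,0,0.2,0,0,0],[0,0,0.1,0,0,0],[0,0,0,0,0,0]]}}

```text
time: 12.22
tool_pos: [0.5725, -0.2868, 0.0192]
ee_rot: [3.141, -0.0, 3.142]
wrist_force: [0.7, -0.2, 0.6]
width: 0.0362
finger_force: 30.0
```

{"name": "drive_tool", "arguments": {"commands": [[0,0,0.06,0,0,0],[0,0,0.06,0,0,0],[0,0,0,0,0,0]]}}

```text
time: 12.6
tool_pos: [0.5724, -0.2867, 0.0145]
ee_rot: [3.141, -0.0, 3.142]
wrist_force: [-1.0, -0.5, -0.2]
width: 0.0364
finger_force: 30.0
```

{"name": "drive_tool", "arguments": {"commands": [[0,0,0.06,0,0,0],[0,0,0.05,0,0,0],[0,0,0,0,0,0]]}}

```text
time: 12.98
tool_pos: [0.5723, -0.2866, 0.0099]
ee_rot: [3.141, -0.001, 3.142]
wrist_force: [-0.5, -0.2, 0.0]
width: 0.0358
finger_force: 30.0
```

{"name": "drive_tool", "arguments": {"commands": [[0,0,0,0,0,0],[0,0,0,0,0,0],[0,0,0,0,0,0],[0,0,-0.3,0,0,0],[0,0,-0.7,0,0,0],[0,0,-0.8,0,0,0],[0,0,-0.6,0,0,0],[0.7,0.15,0,0,0,0],[0.8,0.15,0,0,0,0],[0.8,0.15,0,0,0,0],[0.7,0.15,0,0,0,0],[0.7,0.2,0,0,0,0],[0,0,0.4,0,0,0],[0,0,0,0,0,0],[0,0,0,0,0,0]], "gripper": 0.46}}

```text
time: 14.85
tool_pos: [0.4252, -0.255, 0.0901]
ee_rot: [3.141, -0.0, -3.141]
wrist_force: [0.5, 0.7, -0.2]
width: 0.0508
finger_force: 0.0
```

Run:
```python
from bench import *
from h import *
t=snapshot("top");s=snapshot("scene");print(get_obs()["tool_pos"])
ims=[]
for S in(t,s):
    x,y=proj(S,[.573,-.287,.015]).astype(int); ims.append(cv2.resize(S["image"][y-30:y+30,x-40:x+40],(400,300),interpolation=cv2.INTER_CUBIC))
    c=blob(S,"pale",(x,y),20);print(circ(S,c,.0115),cv2.contourArea(c))
x,y=proj(s,[.425,-.255,.02]).astype(int);print(x,y);ims+=[cv2.resize(s["image"][y-30:y+30,x-80:x+80],(800,300))]
cv2.imwrite("pics/g5.png",np.vstack([np.hstack(ims[:2]),ims[2]]))
```

```text
[ 0.42528417 -0.25505379  0.09037026]
[ 0.5708 -0.2853  0.0397  0.5707 -0.2854] 209.5
[ 0.5742 -0.2893  0.0408  0.574  -0.2892] 383.5
176 351
```

View pics/g5.png

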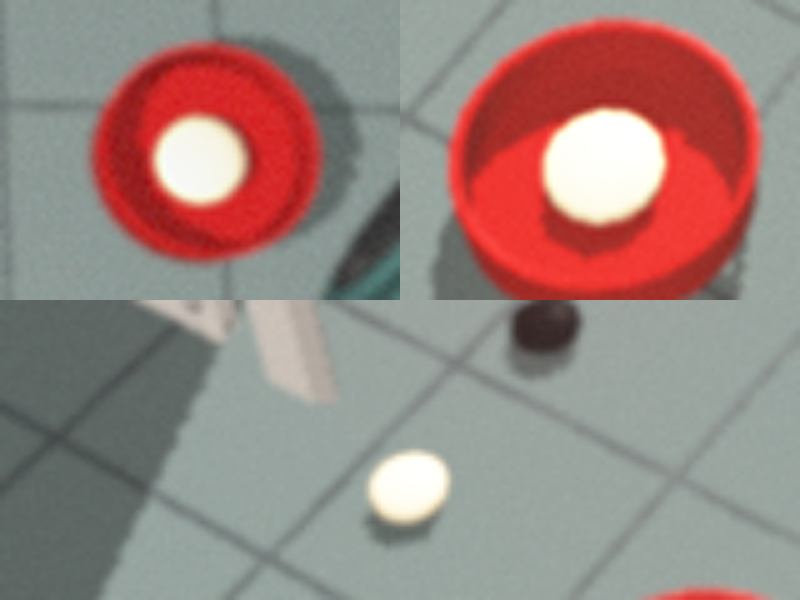

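The large stone sits flat in the middle of the red dish. Now the middle stone.

{"name": "drive_tool", "arguments": {"commands": [[0,0,0.7,0,0,0],[0,0,0.6,0,0,0],[0,0,0.5,0,0,0],[0,0,0.28,0,0,0],[0,0,0.1,0,0,0],[0,0,0,0,0,0],[0,0,0,0,0,0]]}}

```text
time: 15.82
tool_pos: [0.4252, -0.2553, 0.004]
ee_rot: [-3.141, 0.001, 3.142]
wrist_force: [0.3, 0.2, 0.5]
width: 0.0503
finger_force: 0.0
```

{"name": "drive_tool", "arguments": {"commands": [[0,0,0,0,0,0],[0,0,0,0,0,0],[0,0,0,0,0,0],[0,0,0,0,0,0],[0,0,0,0,0,0],[0,0,-0.2,0,0,0],[0,0,-0.5,0,0,0],[0,0,-0.6,0,0,0],[0,0,-0.7,0,0,0],[0,0,0,0,0,0]], "gripper": 1}}

```text
time: 17.08
tool_pos: [0.4262, -0.256, 0.0859]
ee_rot: [-3.138, 0.005, -3.142]
wrist_force: [-0.6, 0.3, -0.5]
width: 0.024
finger_force: 30.0
```

{"name": "drive_tool", "arguments": {"commands": [[-0.97,0.67,0,0,0,0],[-0.97,0.67,0,0,0,0],[-0.97,0.67,0,0,0,0],[-0.98,0.67,0,0,0,0],[-0.98,0.67,0,0,0,0],[-0.97,0.67,0,0,0,0],[0,0,0,0,0,0],[0,0,0.4,0,0,0],[0,0,0,0,0,0],[0,0,0,0,0,0]]}}

```text
time: 18.32
tool_pos: [0.6571, -0.0949, 0.0666]
ee_rot: [3.141, -0.001, 3.14]
wrist_force: [-0.2, 0.1, -0.0]
width: 0.0239
finger_force: 30.0
```

{"name": "drive_tool", "arguments": {"commands": [[0,0,0.5,0,0,0],[0,0,0.4,0,0,0],[0,0,0.25,0,0,0],[0,0,0.15,0,0,0],[0,0,0.1,0,0,0],[0,0,0.05,0,0,0],[0,0,0,0,0,0],[0,0,0,0,0,0]]}}

```text
time: 19.32
tool_pos: [0.6584, -0.094, 0.0095]
ee_rot: [-3.142, 0.001, -3.142]
wrist_force: [-0.1, 0.5, -0.1]
width: 0.0242
finger_force: 30.0
```

{"name": "drive_tool", "arguments": {"commands": [[0,0,0,0,0,0],[0,0,0,0,0,0],[0,0,0,0,0,0],[0,0,-0.3,0,0,0],[0,0,-0.7,0,0,0],[0,0,-0.8,0,0,0],[0,0,-0.8,0,0,0],[0.8,0.8,0,0,0,0],[0.8,0.8,0,0,0,0],[0.8,0.8,0,0,0,0],[0.8,0.8,0,0,0,0],[0.8,0.8,0,0,0,0],[0,0,0,0,0,0]], "gripper": 0.55}}

```text
time: 20.95
tool_pos: [0.4968, 0.0678, 0.1143]
ee_rot: [3.141, 0.002, -3.138]
wrist_force: [1.4, -0.3, -0.1]
width: 0.0426
finger_force: 0.0
```

Run:
```python
from bench import *
from h import *
t=snapshot("top");s=snapshot("scene");print(get_obs()["tool_pos"])
ims=[]
for S in(t,s):
    x,y=proj(S,[.6588,-.0945,.015]).astype(int); ims.append(cv2.resize(S["image"][y-30:y+30,x-40:x+40],(400,300),interpolation=cv2.INTER_CUBIC))
    c=blob(S,"pale",(x,y),18);print(circ(S,c,.010),cv2.contourArea(c))
    x,y=proj(S,[.66,.11,.02]).astype(int); ims.append(cv2.resize(S["image"][y-36:y+24,x-40:x+40],(400,300),interpolation=cv2.INTER_CUBIC));print(x-40,y-36)
    c=blob(S,"knob",proj(S,[.66,.11,.035]),18);m=cv2.boundingRect(c);print(m,circ(S,c,.042))
    print("red",circ(S,blob(S,"red",proj(S,[.573,-.287,.012]),45),.024))
cv2.imwrite("pics/g6.png",np.vstack([np.hstack(ims[:2]),np.hstack(ims[2:])]))
```

```text
[0.49874275 0.06597076 0.1142313 ]
[ 0.6571 -0.093   0.0315  0.6575 -0.0928] 124.0
280 130Traceback (most recent call last):
  File "<stdin>", line 9, in <module>
  File "h.py", line 16, in blob
    return max(cs,key=cv2.contourArea)
ValueError: max() iterable argument is empty
```

Run:
```python
from bench import *
from h import *
t=snapshot("top");s=snapshot("scene")
ims=[]
for S in(t,s):
    for p in([.6588,-.0945,.015],[.66,.11,.02]):
        x,y=proj(S,p).astype(int); ims.append(cv2.resize(S["image"][y-30:y+30,x-40:x+40],(400,300),interpolation=cv2.INTER_CUBIC))
cv2.imwrite("pics/g6.png",np.vstack([np.hstack(ims[:2]),np.hstack(ims[2:])]))
for n in("top","scene"):
    S=pickle.load(open(n+"0.pkl","rb"));x,y=proj(S,[.6605,.11,.006]).astype(int)
    h=cv2.cvtColor(S["image"],cv2.COLOR_BGR2HSV).astype(int);print(h[y+12,x-10],h[y+8,x-20])
    m=((h[...,0]<25)&(h[...,1]>90)).astype(np.uint8);k=m*0;cv2.circle(k,(int(x),int(y)),37,1,-1)
    cs,_=cv2.findContours(m*k,cv2.RETR_EXTERNAL,cv2.CHAIN_APPROX_NONE);c=max(cs,key=cv2.contourArea)
    P=plane(S,c,.006);e=cv2.fitEllipse(c);print(n,circ(S,c,.006),plane(S,[e[0]],.006))
```

```text
[ 12 149 115] [ 11 153 112]
top [0.6594 0.1124 0.1164 0.6587 0.1122] [[0.65869028 0.11216404]]
[ 12 124 187] [ 12 123 188]
scene [0.6645 0.1058 0.12   0.665  0.1037] [[0.66497077 0.10370202]]
```

View pics/g6.png

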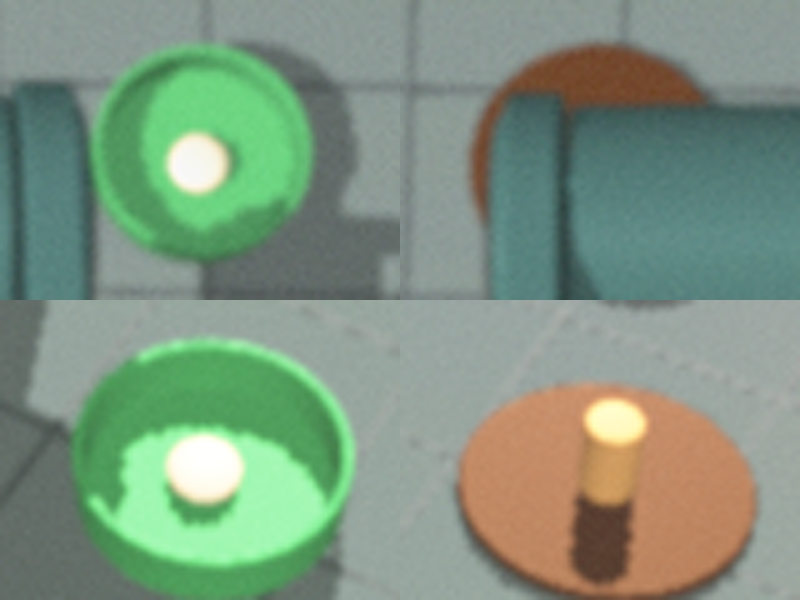

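The middle stone is flat in the green dish, and the brown lid with its pale knob is the target at (.661,.1095). All three stones are in, so I'll fetch the lid.

{"name": "drive_tool", "arguments": {"commands": [[-0.8,0.22,0,0,0,0],[-0.8,0.22,0,0,0,0],[-0.8,0.22,0,0,0,0],[-0.8,0.22,0,0,0,0],[-0.86,0.21,0,0,0,0],[0,0,0,0,0,0],[0,0,0.7,0,0,0],[0,0,0.7,0,0,0],[0,0,0.6,0,0,0],[0,0,0.4,0,0,0],[0,0,0.14,0,0,0],[0,0,0,0,0,0],[0,0,0,0,0,0]], "gripper": 0.45}}

```text
time: 22.78
tool_pos: [0.6614, 0.1097, 0.013]
ee_rot: [3.141, 0.002, -3.142]
wrist_force: [0.4, -0.0, -0.2]
width: 0.0514
finger_force: 0.0
```

{"name": "drive_tool", "arguments": {"commands": [[0,0,0,0,0,0],[0,0,0,0,0,0],[0,0,0,0,0,0],[0,0,0,0,0,0],[0,0,0,0,0,0],[0,0,-0.1,0,0,0],[0,0,-0.3,0,0,0],[0,0,-0.5,0,0,0],[0,0,-0.6,0,0,0],[0,0,-0.5,0,0,0],[0,0,0,0,0,0]], "gripper": 1}}

```text
time: 24.15
tool_pos: [0.6624, 0.1098, 0.0953]
ee_rot: [3.141, 0.006, -3.142]
wrist_force: [0.2, -0.0, -1.5]
width: 0.0232
finger_force: 30.0
```

{"name": "drive_tool", "arguments": {"commands": [[0.18,-0.82,0,0,0,0],[0.18,-0.82,0,0,0,0],[0.18,-0.82,0,0,0,0],[0.18,-0.82,0,0,0,0],[0.18,-0.83,0,0,0,0],[0.18,-0.83,0,0,0,0],[0.18,-0.83,0,0,0,0],[0.18,-0.83,0,0,0,0],[0.19,-0.83,0,0,0,0],[0.19,-0.83,0,0,0,0],[0.19,-0.83,0,0,0,0],[0.19,-0.82,0,0,0,0],[0,0,0.4,0,0,0],[0,0,0,0,0,0],[0,0,0,0,0,0],[0,0,0,0,0,0]]}}

```text
time: 26.15
tool_pos: [0.573, -0.2859, 0.0758]
ee_rot: [-3.141, 0.001, -3.14]
wrist_force: [1.0, -0.3, -0.7]
width: 0.0233
finger_force: 30.0
```

Run:
```python
from bench import *
from h import *
o=get_obs();p=o["tool_pos"]; print(p,o["ee_rot"],o["width"])
s=snapshot("scene"); x,y=proj(s,[.573,-.287,.06]).astype(int);print(x,y)
m=s["image"][max(0,y-75):y+75,x-100:x+100]
cv2.imwrite("pics/g7.png",cv2.resize(m,None,fx=4,fy=4,interpolation=cv2.INTER_CUBIC))
# underside level: points on lid's upper face from depth
R=cv2.Rodrigues(s["rvec"])[0];h=cv2.cvtColor(s["image"],cv2.COLOR_BGR2HSV).astype(int)
k=np.zeros(h.shape[:2],np.uint8);cv2.circle(k,(int(x),int(y)),65,1,-1)
v,u=np.where((h[...,0]>6)&(h[...,0]<16)&(h[...,1]>100)&(h[...,2]>90)&(k>0)&(s["range_z"]>0));d=s["range_z"][v,u]
W=(np.c_[(u-s["cx"])/s["fx"]*d,(v-s["cy"])/s["fy"]*d,d]-s["tvec"])@R
W=W[abs(W[:,2]-.07)<.025]
print(len(W)); A=np.c_[W[:,:2]-[.573,-.287],np.ones(len(W))]
for _ in range(4):
    f=np.linalg.lstsq(A,W[:,2],rcond=None)[0];r=abs(A@f-W[:,2]);q=r<max(.003,1.5*np.median(r));A,W=A[q],W[q]
print(f,len(W),W.min(0),W.max(0))
```

```text
[ 0.57303607 -0.28588997  0.07584312] [-3.14148073e+00  5.66587618e-04 -3.14014314e+00] 0.023262746707437432
232 389
1914
[ 0.00375688 -0.00106197  0.06750854] 1817 [ 0.5293574  -0.34808196  0.0647549 ] [ 0.63450318 -0.22879264  0.07069624]
```

View pics/g7.png

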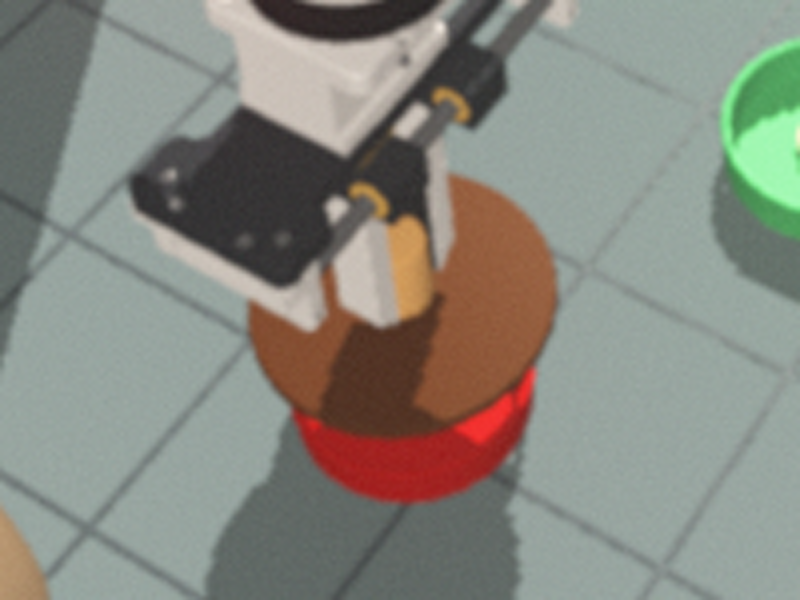

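The lid is level and centred over the red dish. I'll lower it until it touches.

{"name": "drive_tool", "arguments": {"commands": [[0,0,0.3,0,0,0],[0,0,0.3,0,0,0],[0,0,0.2,0,0,0],[0,0,0.1,0,0,0],[0,0,0,0,0,0],[0,0,0,0,0,0]]}}

```text
time: 26.95
tool_pos: [0.5729, -0.287, 0.04]
ee_rot: [-3.141, 0.001, 3.142]
wrist_force: [0.2, -0.5, -0.7]
width: 0.0238
finger_force: 30.0
```

{"name": "drive_tool", "arguments": {"commands": [[0,0,0.04,0,0,0],[0,0,0.02,0,0,0],[0,0,0,0,0,0],[0,0,0,0,0,0]]}}

```text
time: 27.45
tool_pos: [0.5725, -0.2868, 0.0371]
ee_rot: [3.142, 0.0, 3.142]
wrist_force: [-0.4, -0.3, -1.5]
width: 0.0233
finger_force: 30.0
```

{"name": "drive_tool", "arguments": {"commands": [[0,0,0.02,0,0,0],[0,0,0.01,0,0,0],[0,0,0,0,0,0],[0,0,0,0,0,0]]}}

```text
time: 27.95
tool_pos: [0.5725, -0.2868, 0.036]
ee_rot: [-3.142, 0.0, 3.142]
wrist_force: [-0.4, -0.2, 0.8]
width: 0.0235
finger_force: 30.0
```

{"name": "drive_tool", "arguments": {"commands": [[0,0,0,0,0,0],[0,0,0,0,0,0],[0,0,0,0,0,0],[0,0,0,0,0,0],[0,0,-0.2,0,0,0],[0,0,-0.5,0,0,0],[0,0,-0.8,0,0,0],[0,0,-0.8,0,0,0],[0,0,-0.8,0,0,0],[0.7,0.6,0,0,0,0],[0.8,0.8,0,0,0,0],[0.8,0.8,0,0,0,0],[0.6,0.6,0,0,0,0],[0,0,0,0,0,0],[0,0,0,0,0,0]], "gripper": 0.45}}

```text
time: 29.82
tool_pos: [0.4575, -0.1755, 0.1614]
ee_rot: [-3.14, 0.003, 3.142]
wrist_force: [-0.3, -0.1, 0.1]
width: 0.0514
finger_force: 0.0
```

Run:
```python
from bench import *
from h import *
o=get_obs();print(o["tool_pos"],o["wrist_force"],abs(o["qvel"]).max())
s=snapshot("scene");t=snapshot("top");a=[pickle.load(open(n+"0.pkl","rb")) for n in("scene","top")]
x,y=proj(s,[.573,-.287,.027]).astype(int)
R=cv2.Rodrigues(s["rvec"])[0];h=cv2.cvtColor(s["image"],cv2.COLOR_BGR2HSV).astype(int)
k=np.zeros(h.shape[:2],np.uint8);cv2.circle(k,(int(x),int(y)),50,1,-1)
m=((h[...,0]>6)&(h[...,0]<16)&(h[...,1]>90)&(k>0)&(s["range_z"]>0))
v,u=np.where(m);d=s["range_z"][v,u]
W=(np.c_[(u-s["cx"])/s["fx"]*d,(v-s["cy"])/s["fy"]*d,d]-s["tvec"])@R
W=W[abs(W[:,2]-.03)<.006];f=np.linalg.lstsq(np.c_[W[:,:2]-[.573,-.287],np.ones(len(W))],W[:,2],rcond=None)[0]
print(f,(W.min(0)+W.max(0))/2,W.max(0)-W.min(0))
for n in("black_l","black_m","black_s"):
    for S,A,i in((s,a[0],3),(t,a[1],2)):
        try: print(n,circ(A,blob(A,"black",T[n][i],T[n][4]),.005)[3:],circ(S,blob(S,"black",T[n][i],T[n][4]),.005)[3:])
        except Exception as e: print(n,"unseen")
cv2.imwrite("pics/g8.png",s["image"])
```

```text
[ 0.45745498 -0.17549582  0.161352  ] [-0.31856999 -0.12609724  0.05057128] 0.027128263870515375
[0.00162781 0.00119586 0.02780245] [ 0.5750614  -0.28908171  0.02948057] [0.11946026 0.12009706 0.01091584]
black_l [0.4535 0.0382] [0.4548 0.0371]
black_l [0.4515 0.0479] [0.4515 0.0479]
black_m unseen
black_m [ 0.4181 -0.1702] [ 0.422  -0.1646]
black_s unseen
black_s [0.4031 0.276 ] [0.4031 0.2763]
```

View pics/g8.png

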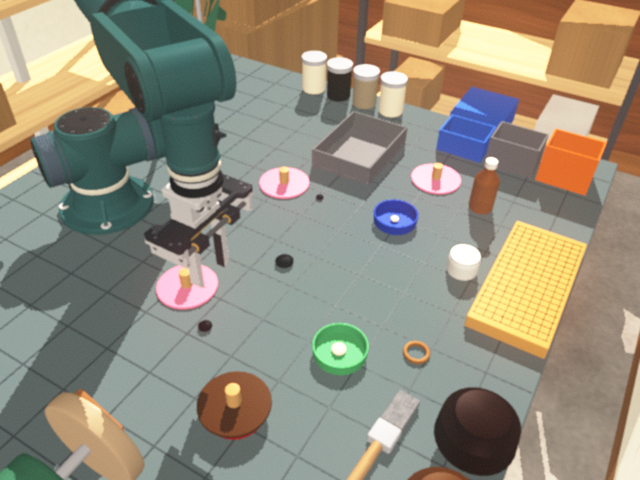

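The lid is level on the red dish at (235,404), the stones sit in the green and blue dishes, and the black stones are where they were: (285,261), (205,325) and (319,197). The top-view black-middle reading was off because the arm covers that spot. I'm handing the job in.

```bash
python3 -c "
from bench import *
print(close_job())"
```

```text
the job is handed in; nothing more can be done
None
```

I've handed the job in, with no verdict returned: in the last pictures and measurements each pale stone lay flat in its own dish, the dark lid sat centred and level on the red one, and the black stones hadn't moved.

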